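Draw the locker bolt with the hook rod

ROBOT

A 7-joint arm with a two-finger parallel gripper is mounted at the origin on a cart in front of the work surface, level with it; the furniture and walls round the work are solid. World frame = base frame: x ahead of the robot, y to its left, z up, the work surface at z = 0. Lengths are in m, angles in rad, forces in N, time in s.
With the tool pointing down it reaches from about 0.35 to 0.9 m from the base axis. Payload 8.1 kg.
Tool frame: the origin (TCP) lies at the centre of the arm's flange, where the gripper is bolted on; the fingertips stand 178 mm ahead of it and the grasp point (between the pads) lies 159 mm ahead of it; z points along the fingers, y is the direction in which the jaws open and shut (so a half turn about z gives the same grasp; the last joint's range is limited). The gripper opens to 92 mm and grips with 3 to 60 N. Pads are 19 mm wide; open, the fingers measure 130 mm over their backs; the gripper's body (75 mm by 190 mm) begins 47 mm behind the grasp point.
Start: joints at [-1.278, 0.434, 0.025, 1.573, -0.012, 1.134, -0.075], TCP at [0.241, 0.577, 0.405] pointing down, gripper open.
Joint ranges: [-2.62, 2.62], [-0.44, 2.09], [-1.27, 1.32], [0.08, 2.57], [-1.32, 4.46], [0.12, 2], [-2.74, 2.74]. Speed limits (rad/s): [2.22, 2.22, 3.01, 3.01, 3.14, 3.14, 3.14].

INTERFACE

Orientations are given as a rotation vector (axis times angle).
In Python, from cell import arm, get_image, camera_model gives the robot as it stands. The module is installed in compiled form; this text tells all that it offers.
- The arm moves only by the shell command python3 -m pendant 'ROWS' [FORCE]. ROWS is JSON, a list that holds one entry, the list of rows, each a list of 7 numbers: the shift along the tool's x, y, z in mm, then the turn, a rotation vector about the tool's x, y, z in rad, then the closure, from -1 (fully open) to 1 (shut). In form: [[[x, y, z, rx, ry, rz, hand], ...]]. A call has 1 to 20 rows; each row is the pose to reach, as a shift and turn from the pose commanded when the call began, along the tool's axes at that moment; what a row does not reach only later rows make up. A row lasts 1/8 s, in which the tool goes at most 62.5 mm and 10.7 degrees, less where a joint would pass 70% of its speed; a pose out of reach is approached as far as the arm can. A call with a gripper value outside its range is refused whole. The fingers move at their own pace and stop on an object; FORCE is the grip in N (left out, the last holds). Time passes only in rows, so rows that repeat a pose let the fingers close. It gives the time, the measured TCP pose, the force and the opening at its end, in the units of the state.
- arm.observe(): the state, without advancing time (a new reading comes with each control period).
- get_image(name): name is "scene" or "top"; returns the picture (480x640x3 uint8, red, green, blue); there is no depth.
- camera_model(name): a dict with "fx", "fy", "cx", "cy" (pixels), "position" and "orientation" of the camera in the world. Camera axes: x right, y down, z forward; pixel columns grow to the right and rows downward; lengths in m; the calibration is good to about 2 mm. A picture is of the moment at which its call begins. camera_model takes no time and is no camera call.
- arm.sign_off(): hands the job in, once; it reports no verdict.
The state is a dict: "clock": time; "joints": joint angles; "dq": joint speeds; "joint_efforts": joint torques, N m; "position": TCP position; "ee_rot": TCP orientation; "force": force on the tool from outside, world axes, zero at the start; "ft_torque": the same for the moment, N m; "width": opening from 0.0 (shut) to 1.0 (fully open).
Only numpy, scipy, OpenCV 4.12 (cv2) and the standard library are available. Lean on these libraries where they do the work, as an engineer would, in place of code of your own. Each camera call takes 0.05 s, during which the arm holds its last target.

TASK

Unlock the green locker: pick up the blue-handled hook rod, reach its prong in under the guard bars behind the green knob, and draw the green bolt all the way back towards you. Move the bolt with the rod only, never with the gripper, and leave the red bolt as it is. Then lay the rod down gently (do not drop it) on the open cabinet top, clear of both lockers.

Things in the scene. Friction and masses are not known exactly. Their poses are not given: they have to be found in the camera images.
- rod_grip (a point): centre of the hook rod's handle; loose tool, 0.16 kg, starts flat on the cabinet top (z = 0). Blue flat-sided handle 120 mm long (own x, +-60 mm), 24 wide (own y), 30 high: this point is 15 mm up. Grip it across own y. A 10 mm round steel shaft goes on along own +x to 220 mm from here at the same height, then bends square to own +y. The only tool here with such a hook
- rod_hook (a point): middle of the hook rod's prong, which lies level (220 mm along own x and 22 mm along own y from rod_grip). The prong is a 10 mm round bar along own +y; its round tip ends 50 mm from the shaft's axis
- green_knob (a point): upright green post on the bolt of the green-shuttered locker, 14 mm diameter, ball top 19 mm; origin on its axis 55 mm above the cabinet top; free from z = 31 to 88 mm; moves with the bolt. Own x points away from the robot to the shutter, along the bolt; y left; z up. With the bolt shut, 45 mm are free between post and shutter. Base plate and bolt guides (100 mm wide) reach z = 26 mm
- red_knob (a point): the same post in red, on the other, red-shuttered locker: same sizes and axes; the two may change places
- green_locker: fixed grey locker 160 wide, 150 high; origin on the cabinet top under the shut post, axes as green_knob. Shutter face at own x = 54 mm; base plate from x = -90. A guard of round bars over the bolt, undersides at z = 126 mm, reaches from the shutter to x = -69 mm and 75 mm to either side; below the bars it is open in front and at the sides. The red one is alike
- green_bolt (a joint): how far the green bolt is drawn, in m: 0 shut, growing as it is pulled towards the robot (own -x), 0.060 fully back at its stop. Starts at 0 to 0.010. Sliding friction about 2.5 N; it stays where it is left
- red_bolt (a joint): the same for the red bolt; starts at 0 to 0.010 and is to stay there

How it is judged:
By the outcome, as a careful person would: the job done as asked, in the order asked, and still so for the second after the job is handed in, with the robot touching nothing.
It also fails if it takes over 58 s, if anything falls off the work surface, if the arm or the gripper's body presses on something with over 40 N, if the wrist force passes 120 N, or if a joint passes its speed limit or range.

## Working session

There is one attempt and no reset: what is moved stays moved. The work goes in short steps, Python scripts to look and compute and a shell command to move; the robot and the scene stay as the last step left them, time stands still between calls to the robot, and variables do not carry over. Pictures are saved under pics/ and viewed, and the job is handed in when it is done.

```bash
mkdir -p pics
python3 - <<'E'
from cell import arm,get_image,camera_model
import cv2,json
print(arm.observe())
for n in("scene","top"):
    cv2.imwrite(f"pics/{n}0.png",get_image(n)[:,:,::-1]); print(n,camera_model(n))
E
```

```text
{'clock': 0.0, 'joints': array([-1.27764235,  0.43521431,  0.02497378,  1.57405143, -0.01159433,
        1.13399408, -0.07513315]), 'dq': array([ 2.50989837e-04, -1.61331495e-03, -6.38767938e-05, -4.36816062e-04,
        4.26466996e-04,  2.01562035e-03,  4.49342919e-04]), 'joint_efforts': array([ 7.83546857e-04, -6.67857957e+01,  9.85439681e-01, -3.14463401e+01,
       -6.04819693e-02,  4.26864345e-02,  1.39133017e-04]), 'position': array([0.24088618, 0.57647977, 0.40396782]), 'ee_rot': array([-6.17724283e-01, -3.08010243e+00,  2.37834971e-03]), 'force': array([-0.2942277 ,  0.04304087, -0.25337797]), 'ft_torque': array([0.00840792, 0.0023962 , 0.00490487]), 'width': 1.0019638940698035}
scene {'fx': 547.452628634218, 'fy': 547.452628634218, 'cx': 319.09973362550187, 'cy': 242.3728427690385, 'position': array([0.23698694, 0.41900972, 0.78571707]), 'orientation': array([-1.03795582,  2.56670947, -0.89865733])}
top {'fx': 581.0556627901371, 'fy': 581.0556627901371, 'cx': 315.49005468627144, 'cy': 239.35944450532105, 'position': array([0.47639608, 0.00825567, 0.95872009]), 'orientation': array([-2.16176489,  2.12719657, -0.20139219])}
```

View pics/scene0.png

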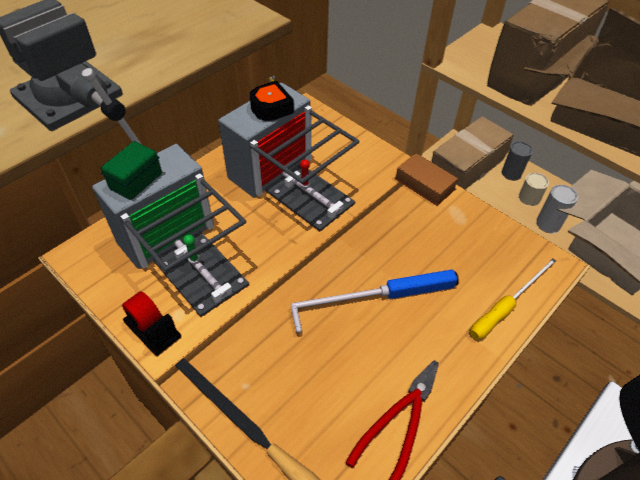

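View pics/top0.png

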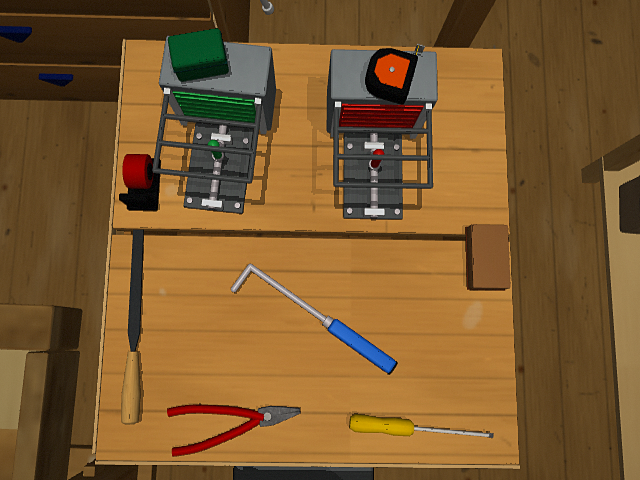

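Both views show the green locker on the left (top: knob ~(215,150)), the red one on the right (knob ~(377,158)), and the hook rod with its handle at (362,347), corner at (250,267) and prong tip at (235,291). Next I measure them.

```bash
cat > h.py <<'E'
import numpy as np,cv2
from scipy.spatial.transform import Rotation as R
from cell import arm,get_image,camera_model
def ray(n,uv):
    c=camera_model(n);d=R.from_rotvec(c["orientation"]).apply([(uv[0]-c["cx"])/c["fx"],(uv[1]-c["cy"])/c["fy"],1.])
    return np.array(c["position"]),d/np.linalg.norm(d)
def onz(n,uv,z):
    p,d=ray(n,uv);return p+d*(z-p[2])/d[2]
def tri(a,b,na="scene",nb="top"):
    p,d=ray(na,a);q,e=ray(nb,b)
    s=np.linalg.lstsq(np.c_[d,-e],q-p,rcond=None)[0]
    x,y=p+d*s[0],q+e*s[1];return (x+y)/2,np.linalg.norm(x-y)
def proj(n,P):
    c=camera_model(n);v=R.from_rotvec(c["orientation"]).inv().apply(np.array(P)-c["position"])
    return np.array([c["fx"]*v[0]/v[2]+c["cx"],c["fy"]*v[1]/v[2]+c["cy"]])
def blobs(img,lo,hi,minA=15):
    h=cv2.cvtColor(img,cv2.COLOR_RGB2HSV);m=cv2.inRange(h,lo,hi)
    n,l,s,c=cv2.connectedComponentsWithStats(m)
    return [(s[i].tolist(),c[i].round(1).tolist()) for i in range(1,n) if s[i,4]>=minA],l
E
python3 - <<'E'
from h import *
for n in("scene","top"):
    im=cv2.imread(f"pics/{n}0.png")[:,:,::-1].copy()
    print(n,"blue",blobs(im,(105,150,60),(125,255,255),100)[0])
    print("green",blobs(im,(50,130,50),(80,255,255),20)[0])
    print("red",blobs(im,(0,180,90),(6,255,255),20)[0])
    b=im[:,:,::-1]
    for k,(x,y) in dict(g=((190,240) if n=="scene" else (216,152)),r=((305,165) if n=="scene" else (377,158)),k=((297,315) if n=="scene" else (243,278))).items():
        c=b[y-35:y+35,x-40:x+40]; cv2.imwrite(f"pics/c_{n}_{k}.png",cv2.resize(c,None,fx=5,fy=5,interpolation=cv2.INTER_NEAREST))
ims=[np.hstack([cv2.imread(f"pics/c_{n}_{k}.png") for k in "gk"]) for n in("scene","top")]
cv2.imwrite("pics/crops.png",np.vstack(ims)[:,:800] if 0 else np.vstack([cv2.resize(i,(800,350)) if 0 else i for i in ims])[:, :800][:700])
cv2.imwrite("pics/crops.png",cv2.resize(np.vstack(ims),(680,595)))
E
```

```text
scene blue [([387, 270, 71, 28, 1240], [421.7, 283.5])]
green [([101, 141, 55, 39, 1080], [128.0, 160.4]), ([129, 180, 70, 50, 1258], [164.1, 205.2]), ([142, 202, 62, 45, 966], [173.5, 224.9]), ([179, 223, 26, 29, 190], [189.7, 238.9]), ([156, 240, 19, 13, 33], [165.0, 246.3]), ([140, 243, 11, 16, 54], [145.2, 251.9]), ([190, 254, 7, 7, 30], [193.5, 257.3])]
red [([290, 112, 15, 10, 28], [296.8, 116.5]), ([289, 116, 16, 11, 38], [296.9, 121.1]), ([264, 125, 40, 26, 64], [283.7, 137.4]), ([258, 126, 25, 17, 51], [270.4, 133.4]), ([258, 127, 31, 20, 85], [272.8, 136.6]), ([281, 140, 20, 15, 34], [290.4, 147.0]), ([279, 147, 23, 15, 32], [290.7, 153.5]), ([300, 159, 10, 9, 67], [304.5, 163.4]), ([262, 165, 13, 10, 21], [267.8, 169.2]), ([262, 168, 18, 13, 32], [270.3, 174.2]), ([123, 292, 37, 35, 685], [141.3, 308.0]), ([346, 389, 76, 91, 1578], [393.3, 432.0])]
top blue [([39, 74, 33, 5, 147], [54.9, 75.9]), ([328, 319, 68, 54, 1115], [361.5, 345.4])]
green [([168, 29, 57, 39, 1677], [195.6, 47.7]), ([173, 91, 82, 15, 400], [214.0, 98.0]), ([177, 99, 77, 11, 193], [215.4, 104.3]), ([180, 104, 75, 18, 544], [218.0, 112.4]), ([207, 140, 12, 7, 59], [212.8, 142.9])]
red [([342, 104, 43, 2, 81], [361.8, 104.5]), ([398, 105, 26, 2, 50], [410.1, 105.5]), ([344, 107, 77, 4, 161], [381.5, 109.0]), ([376, 113, 37, 2, 43], [393.0, 113.9]), ([371, 117, 25, 2, 33], [381.8, 117.6]), ([341, 120, 28, 2, 30], [353.9, 120.9]), ([375, 121, 28, 2, 37], [387.0, 121.8]), ([341, 124, 17, 2, 25], [348.5, 124.7]), ([385, 125, 21, 2, 31], [393.9, 125.7]), ([373, 149, 11, 6, 48], [378.4, 151.8]), ([123, 154, 24, 32, 657], [134.1, 169.5]), ([167, 406, 97, 50, 1328], [215.3, 424.8])]
```

View pics/crops.png

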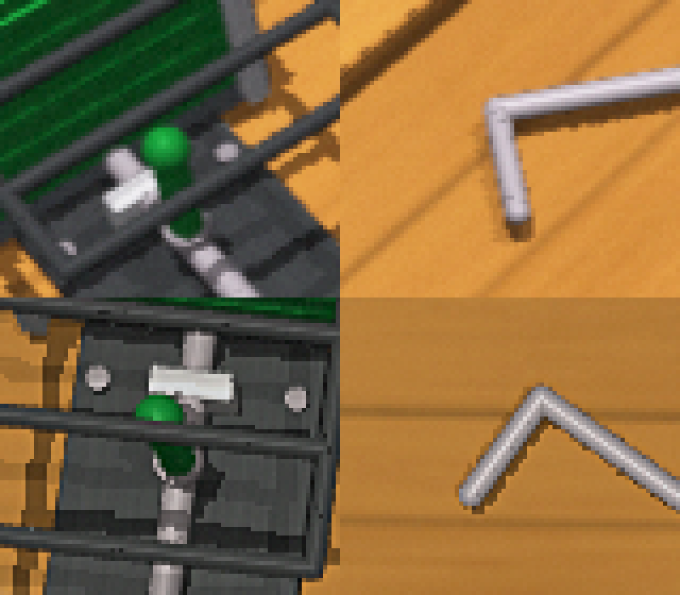

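Run:
```python
from h import *
im=cv2.imread("pics/top0.png")[115:220,140:300]; cv2.imwrite("pics/gl.png",cv2.resize(im,None,fx=5,fy=5,interpolation=cv2.INTER_CUBIC))
print("knob",tri((189.3,239.6),(213.9,145)))
print("rknob",tri((304.5,163.4),(377.9,153)))
print("corner tri",tri((294.6,305.2),(250.3,266.1)),onz("top",(250.3,266.1),.015),onz("scene",(294.6,305.2),.015))
print("tip",tri((298.6,331.3),(233.8,289.6)),onz("top",(233.8,289.6),.015),onz("scene",(298.6,331.3),.015))
print("grip",tri((421.7,283.5),(361.5,345.4)),onz("top",(361.5,345.4),.025),onz("scene",(421.7,283.5),.025))
```

```text
knob (array([0.77252331, 0.15280982, 0.07582169]), np.float64(0.0002308328957649913))
rknob (array([ 0.76323389, -0.10669866,  0.07857463]), np.float64(0.001750039307155892))
corner tri (array([0.58795454, 0.09442626, 0.01265179]), np.float64(0.001927398193147117)) [0.58849079 0.09474489 0.015     ] [0.58602829 0.09495275 0.015     ]
tip (array([0.5505173 , 0.12120089, 0.00629979]), np.float64(0.00012966505213906753)) [0.54978612 0.12013352 0.015     ] [0.54707419 0.12455661 0.015     ]
grip (array([ 0.46338415, -0.08754982,  0.01214616]), np.float64(0.0008705106252832192)) [ 0.46393649 -0.08603931  0.025     ] [ 0.45925568 -0.07935591  0.025     ]
```

View pics/gl.png

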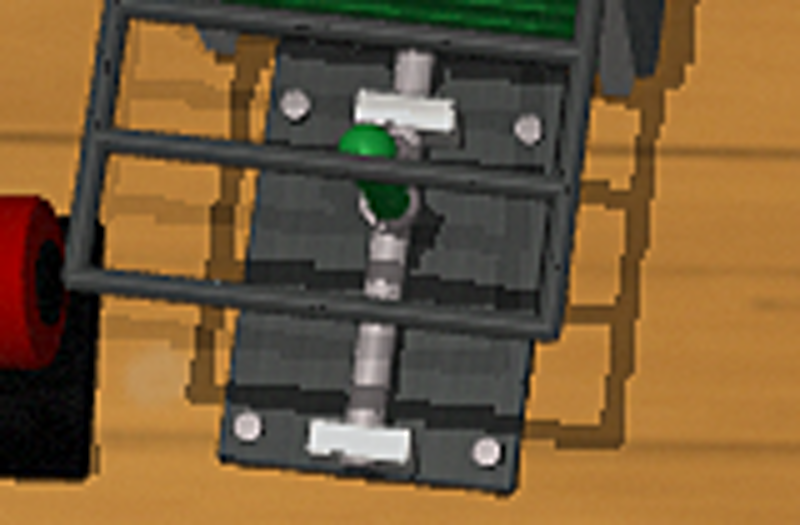

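Run:
```python
from h import *
o=np.array([140,115])
P=[onz("top",np.array(p)/5+o,.012) for p in[(295,103),(528,128),(248,426),(487,451)]]
P=np.array(P)[:,:2];print(P)
y=lambda v:np.degrees(np.arctan2(v[1],v[0]))
print(y(P[0]-P[2]),y(P[1]-P[3]),y(P[0]-P[1])-90,y(P[2]-P[3])-90, np.linalg.norm(P[0]-P[2]),np.linalg.norm(P[0]-P[1]))
G=[onz("top",np.array(p)/5+o,.131)[:2] for p in[(80,278),(548,328),(100,137),(562,185)]]
print(G,y(G[0]-G[1])-90,y(G[2]-G[3])-90,np.linalg.norm(G[0]-G[1]))
t=R.from_rotvec(arm.observe()["ee_rot"]).as_matrix();print(t)
g=np.array([.4634,-.087]);c=np.array([.588,.0945]);print("rod yaw",y(c-g),np.linalg.norm(c-g))
```

```text
[[0.80986708 0.18904987]
 [0.80276878 0.10997368]
 [0.69734784 0.19931298]
 [0.6903777  0.11976115]]
-5.211640283848239 -4.976993484431176 -5.129429759220216 -5.007333683134036 0.11298632717353026 0.07939414336630941
[array([0.71302884, 0.22647288]), array([0.70072656, 0.08926021]), array([0.75618406, 0.22315486]), array([0.74439053, 0.0865663 ])] -5.123352303028398 -4.934874475741793 0.1377630644228004
[[-9.22671263e-01  3.85587320e-01 -4.00101587e-04]
 [ 3.85587498e-01  9.22670290e-01 -1.34819949e-03]
 [-1.50686782e-04 -1.39821910e-03 -9.99999011e-01]]
rod yaw 55.53034795583413 0.2201531512379507
```

Everything measured fits: handle to corner is 220.2 mm, the knob ball is at z≈76 mm, and the locker yaw is −5.1°. Moving above the handle.

```bash
python3 -m pendant '[[[-461,-526,100,0,0,1.777,-1],[-461,-526,100,0,0,1.777,-1],[-461,-526,100,0,0,1.777,-1],[-461,-526,100,0,0,1.777,-1],[-461,-526,100,0,0,1.777,-1],[-461,-526,100,0,0,1.777,-1],[-461,-526,100,0,0,1.777,-1],[-461,-526,100,0,0,1.777,-1],[-461,-526,100,0,0,1.777,-1],[-461,-526,100,0,0,1.777,-1],[-461,-526,100,0,0,1.777,-1],[-461,-526,100,0,0,1.777,-1],[-461,-526,100,0,0,1.777,-1],[-461,-526,100,0,0,1.777,-1],[-461,-526,100,0,0,1.777,-1],[-461,-526,100,0,0,1.777,-1]]]' 30
cat > s.py <<'E'
from h import *
import sys
s=arm.observe();M=R.from_rotvec(s["ee_rot"]).as_matrix()
print("t",s["clock"],"pos",s["position"].round(4),"F",s["force"].round(2),"w",round(s["width"],3),"j",s["joints"].round(2));print(M.round(4))
if len(sys.argv)>1:
    for n in("scene","top"): cv2.imwrite(f"pics/{n}{sys.argv[1]}.png",get_image(n)[:,:,::-1])
E
python3 s.py 1
```

```text
clock: 2.1
position: [0.4634, -0.0854, 0.3049]
ee_rot: [-2.779, -1.465, -0.001]
force: [-1.8, 0.3, -0.2]
width: 1.001
t 2.1 pos [ 0.4634 -0.0854  0.3049] F [-1.75  0.34 -0.2 ] w 1.001 j [-0.41  0.34  0.61  2.1  -0.27  0.78 -0.23]
[[ 5.649e-01  8.252e-01  2.000e-04]
 [ 8.252e-01 -5.649e-01  5.000e-04]
 [ 5.000e-04 -1.000e-04 -1.000e+00]]
```

View pics/top1.png

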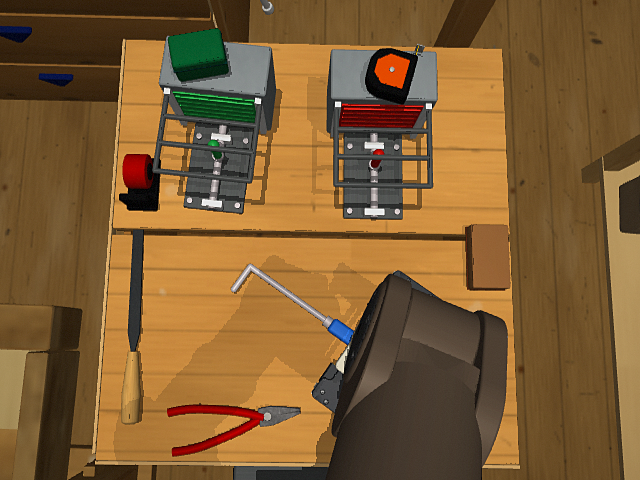

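View pics/scene1.png

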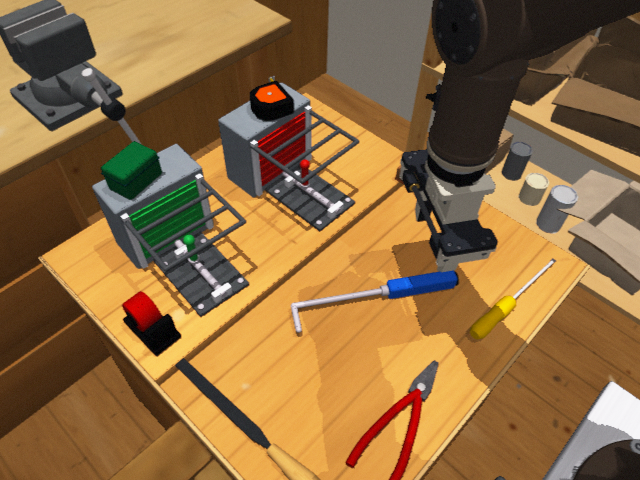

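The gripper is lined up with the blue handle (scene (421,284)) with its jaws straddling it. I descend and grip.

```bash
python3 -m pendant '[[[-1,1,60,0,0,0,-1],[-1,1,90,0,0,0,-1],[-1,1,110,0,0,0,-1],[-1,1,119,0,0,0,-1],[-1,1,122,0,0,0,-1],[-1,1,122,0,0,0,-1],[-1,1,122,0,0,0,1],[-1,1,122,0,0,0,1],[-1,1,122,0,0,0,1],[-1,1,122,0,0,0,1],[-1,1,122,0,0,0,1],[-1,1,122,0,0,0,1],[-1,1,122,0,0,0,1],[-1,1,122,0,0,0,1]]]' 50; python3 s.py
```

```text
clock: 3.95
position: [0.4636, -0.0878, 0.1827]
ee_rot: [-2.78, -1.463, 0.0]
force: [-1.0, 0.2, 0.8]
width: 0.258
t 3.95 pos [ 0.4636 -0.0878  0.1827] F [-1.02  0.2   0.83] w 0.258 j [-0.25  0.55  0.44  2.18 -0.48  0.5  -0.04]
[[ 5.663e-01  8.242e-01 -3.000e-04]
 [ 8.242e-01 -5.663e-01  1.000e-04]
 [-1.000e-04 -3.000e-04 -1.000e+00]]
```

Gripped: opening 23.7 mm against a 24 mm handle. I lift, then swing to the approach pose in front of the green locker.

```bash
python3 -m pendant '[[[0,0,-15,0,0,0,1],[0,0,-45,0,0,0,1],[0,0,-80,0,0,0,1],[30,-27,-80,0,0,0.15,1],[60,-54,-80,0,0,0.32,1],[90,-82,-80,0,0,0.49,1],[120,-109,-80,0,0,0.66,1],[149,-136,-80,0,0,0.83,1],[149,-136,-80,0,0,0.98,1],[149,-136,-80,0,0,1.057,1],[149,-136,-80,0,0,1.057,1],[149,-136,-80,0,0,1.057,1],[149,-136,-80,0,0,1.057,1]]]' 50; python3 s.py 2
```

```text
clock: 5.58
position: [0.4361, 0.1119, 0.2629]
ee_rot: [-3.138, 0.138, -0.0]
force: [0.4, -0.2, -2.3]
width: 0.256
t 5.575 pos [0.4361 0.1119 0.2629] F [ 0.45 -0.21 -2.34] w 0.256 j [-1.04  0.47  0.9   2.2  -0.56  0.72 -1.41]
[[ 9.962e-01 -8.750e-02  1.000e-04]
 [-8.750e-02 -9.962e-01  5.000e-04]
 [ 0.000e+00 -5.000e-04 -1.000e+00]]
```

View pics/top2.png

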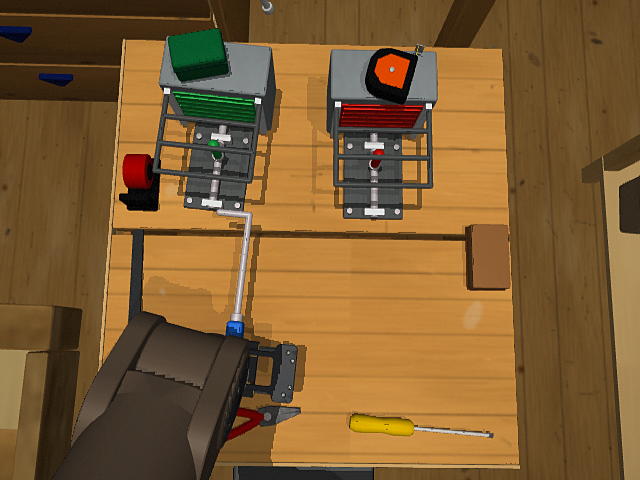

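View pics/scene2.png

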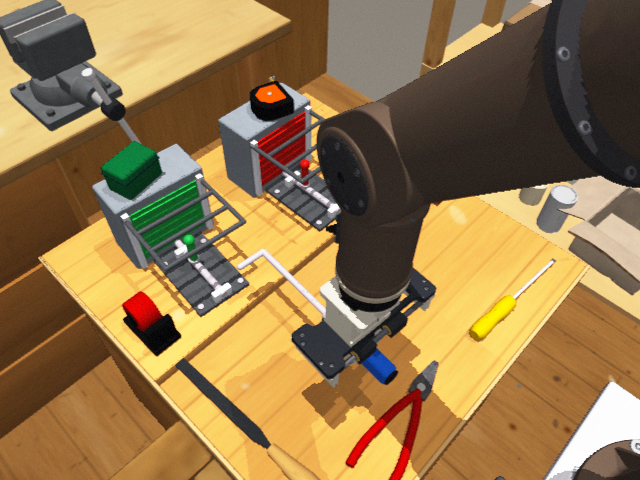

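The rod is held aligned, hook in front of the green base plate: top view corner ≈(249,214), tip ≈(219,212). I check its 3D position.

Run:
```python
from h import *
a=cv2.imread("pics/scene2.png")[235:285,225:305];b=cv2.imread("pics/top2.png")[190:240,200:280]
cv2.imwrite("pics/hk.png",np.hstack([cv2.resize(i,(400,250),interpolation=cv2.INTER_CUBIC) for i in(a,b)]))
O=np.array([.771,.1525]);th=np.radians(-5.05);u=np.array([np.cos(th),np.sin(th)]);v=np.array([-u[1],u[0]])
T=np.array([.4361,.1119]);print("pred corner",T+.2205*u,"tip45",T+.2205*u+.045*v)
for P in[np.r_[T+.2205*u,.0945],np.r_[T+.2205*u+.045*v,.0945]]:print(proj("scene",P)-[225,235],proj("top",P)-[200,190])
```

```text
pred corner [0.65574408 0.09249048] tip45 [0.6597052 0.1373158]
[38.7450594  16.39014863] [48.63146852 25.72533845]
[15.68103284 31.41099548] [19.05873372 22.61276719]
```

View pics/hk.png

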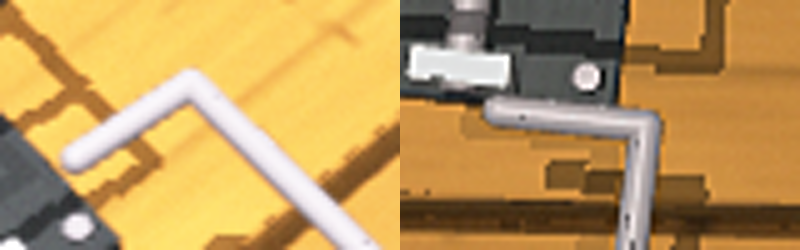

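The prediction matches to about 1 px. I lower to rod z≈60 mm and go in under the guard, to the right of the post.

```bash
python3 -m pendant '[[[0,2,18,0,0,0,1],[0,4,35,0,0,0,1],[15,4,35,0,0,0,1],[40,4,35,0,0,0,1],[65,4,35,0,0,0,1],[90,4,35,0,0,0,1],[115,4,35,0,0,0,1],[130,4,35,0,0,0,1],[138,4,35,0,0,0,1],[138,4,35,0,0,0,1],[138,4,35,0,0,0,1]]]' 50; python3 s.py 3
python3 - <<'E'
import cv2,numpy as np
a=cv2.imread("pics/scene3.png")[170:320,80:260];b=cv2.imread("pics/top3.png")[90:240,130:310]
cv2.imwrite("pics/in3.png",np.hstack([cv2.resize(i,(400,333),interpolation=cv2.INTER_CUBIC) for i in(a,b)]))
E
```

```text
clock: 7.05
position: [0.5725, 0.096, 0.2277]
ee_rot: [-3.138, 0.139, 0.001]
force: [-0.8, -0.6, -2.9]
width: 0.257
t 7.05 pos [0.5725 0.096  0.2277] F [-0.78 -0.61 -2.94] w 0.257 j [-0.78  0.69  0.78  1.91 -0.65  0.82 -1.3 ]
[[ 9.961e-01 -8.810e-02 -9.000e-04]
 [-8.810e-02 -9.961e-01  2.000e-04]
 [-9.000e-04 -1.000e-04 -1.000e+00]]
```

View pics/in3.png

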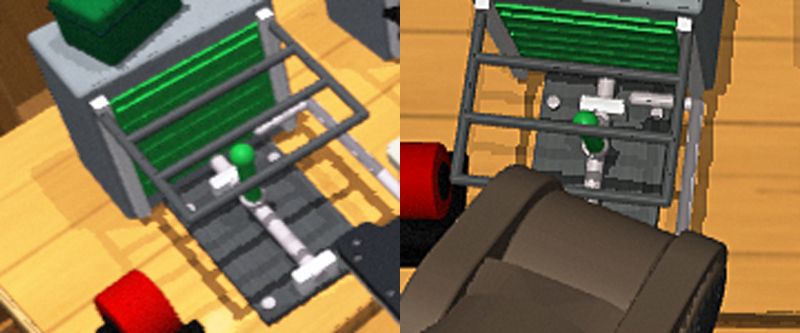

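The prong (top crop (632–680,100)) lies behind the post's line and right of it, with no contact force. I slide left behind the post.

```bash
python3 -m pendant '[[[0,-10,0,0,0,0,1],[0,-25,0,0,0,0,1],[0,-40,0,0,0,0,1],[0,-50,0,0,0,0,1],[0,-50,0,0,0,0,1],[0,-50,0,0,0,0,1]]]' 50; python3 s.py 4
python3 - <<'E'
import cv2,numpy as np
a=cv2.imread("pics/scene4.png")[170:320,80:260];b=cv2.imread("pics/top4.png")[90:240,130:310]
cv2.imwrite("pics/in4.png",np.hstack([cv2.resize(i,(400,333),interpolation=cv2.INTER_CUBIC) for i in(a,b)]))
E
```

```text
clock: 7.9
position: [0.5775, 0.1452, 0.2278]
ee_rot: [3.138, -0.139, 0.0]
force: [-0.0, -0.5, -1.3]
width: 0.259
t 7.9 pos [0.5775 0.1452 0.2278] F [-0.01 -0.46 -1.29] w 0.259 j [-0.85  0.71  0.79  1.87 -0.66  0.85 -1.38]
[[ 9.961e-01 -8.860e-02  1.000e-04]
 [-8.860e-02 -9.961e-01 -5.000e-04]
 [ 1.000e-04  5.000e-04 -1.000e+00]]
```

View pics/in4.png

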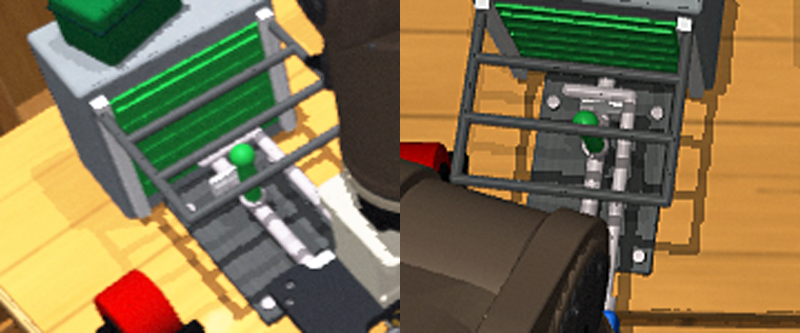

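The prong is behind the post, crossing it, with the shaft to its right. I pull back in steps, watching the force.

```bash
python3 -m pendant '[[[-8,0,0,0,0,0,1],[-14,0,0,0,0,0,1],[-20,0,0,0,0,0,1],[-28,0,0,0,0,0,1],[-36,0,0,0,0,0,1],[-44,0,0,0,0,0,1],[-52,0,0,0,0,0,1],[-60,0,0,0,0,0,1],[-66,0,0,0,0,0,1],[-70,0,0,0,0,0,1],[-70,0,0,0,0,0,1],[-70,0,0,0,0,0,1]]]' 60; python3 s.py 5
python3 - <<'E'
import cv2,numpy as np
a=cv2.imread("pics/scene5.png")[170:320,80:260];b=cv2.imread("pics/top5.png")[90:240,130:310]
cv2.imwrite("pics/in5.png",np.hstack([cv2.resize(i,(400,333),interpolation=cv2.INTER_CUBIC) for i in(a,b)]))
E
```

```text
clock: 9.5
position: [0.5076, 0.1519, 0.2276]
ee_rot: [3.138, -0.138, -0.002]
force: [-0.3, -0.1, -1.8]
width: 0.257
t 9.5 pos [0.5076 0.1519 0.2276] F [-0.28 -0.08 -1.83] w 0.257 j [-0.94  0.63  0.8   2.03 -0.66  0.76 -1.4 ]
[[ 9.961e-01 -8.800e-02 -1.000e-03]
 [-8.800e-02 -9.961e-01 -0.000e+00]
 [-1.000e-03  1.000e-04 -1.000e+00]]
```

View pics/in5.png

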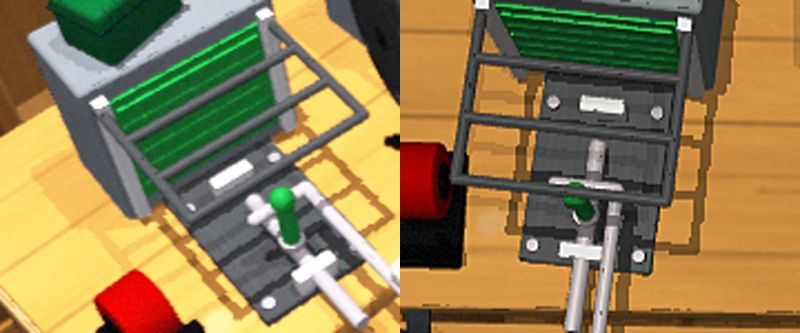

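The bolt is following the prong and is mostly drawn. I continue in small steps to the stop.

```bash
for i in 1; do python3 -m pendant '[[[-3,0,0,0,0,0,1],[-5,0,0,0,0,0,1],[-5,0,0,0,0,0,1]]]' 60; done; python3 s.py
python3 -m pendant '[[[-2,0,0,0,0,0,1],[-2,0,0,0,0,0,1]]]' 60; python3 s.py
```

```text
clock: 9.98
position: [0.5028, 0.1523, 0.2278]
ee_rot: [-3.138, 0.139, -0.0]
force: [1.0, 0.5, -2.9]
width: 0.251
t 9.975 pos [0.5028 0.1523 0.2278] F [ 1.04  0.46 -2.95] w 0.251 j [-0.95  0.62  0.8   2.05 -0.66  0.75 -1.4 ]
[[ 9.961e-01 -8.810e-02  1.000e-04]
 [-8.810e-02 -9.961e-01  1.000e-04]
 [ 1.000e-04 -1.000e-04 -1.000e+00]]
clock: 10.22
position: [0.5009, 0.1525, 0.2278]
ee_rot: [-3.138, 0.139, -0.001]
force: [2.1, 1.0, -3.0]
width: 0.261
t 10.225 pos [0.5009 0.1525 0.2278] F [ 2.1   0.96 -2.99] w 0.261 j [-0.96  0.62  0.8   2.05 -0.66  0.75 -1.4 ]
[[ 9.961e-01 -8.820e-02  3.000e-04]
 [-8.820e-02 -9.961e-01  1.000e-04]
 [ 3.000e-04 -1.000e-04 -1.000e+00]]
```

```bash
python3 -m pendant '[[[-2,0,0,0,0,0,1],[-2,0,0,0,0,0,1]]]' 60
python3 -m pendant '[[[-2,0,0,0,0,0,1],[-2,0,0,0,0,0,1]]]' 60; python3 s.py 6
python3 - <<'E'
import cv2,numpy as np
a=cv2.imread("pics/scene6.png")[190:310,130:274];b=cv2.imread("pics/top6.png")[120:240,160:304]
cv2.imwrite("pics/in6.png",np.hstack([cv2.resize(i,(400,333),interpolation=cv2.INTER_CUBIC) for i in(a,b)]))
E
```

```text
clock: 10.48
position: [0.5001, 0.1527, 0.2283]
ee_rot: [-3.138, 0.139, -0.006]
force: [8.5, -0.2, -4.1]
width: 0.254
clock: 10.72
position: [0.4994, 0.1529, 0.2287]
ee_rot: [-3.138, 0.139, -0.011]
force: [13.8, 0.0, -4.5]
width: 0.259
t 10.725 pos [0.4994 0.1529 0.2287] F [13.82  0.02 -4.54] w 0.259 j [-0.96  0.61  0.8   2.06 -0.66  0.74 -1.4 ]
[[ 9.960e-01 -8.870e-02  6.900e-03]
 [-8.870e-02 -9.961e-01  0.000e+00]
 [ 6.800e-03 -6.000e-04 -1.000e+00]]
```

View pics/in6.png

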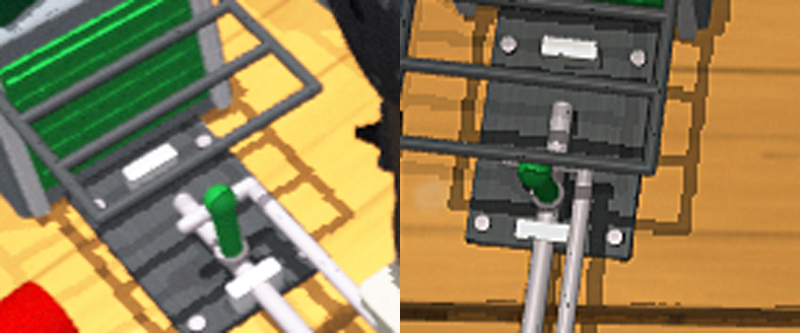

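The force rises to 14 N with almost no motion, so the bolt looks to be at its stop. I check the knob's travel.

Run:
```python
from h import *
for n in("scene","top"):
  for k in (0,6):
    im=cv2.imread(f"pics/{n}{k}.png")[:,:,::-1].copy()
    h=cv2.cvtColor(im,cv2.COLOR_RGB2HSV);m=cv2.inRange(h,(50,130,50),(80,255,255))
    r=(170,215,232,285) if n=="scene" else (195,235,135,210)
    w=np.zeros_like(m);w[r[2]:r[3],r[0]:r[1]]=m[r[2]:r[3],r[0]:r[1]]
    N,l,s,c=cv2.connectedComponentsWithStats(w);print(n,k,[(s[i].tolist(),c[i].round(1).tolist()) for i in range(1,N) if s[i,4]>20])
a=onz("scene",(189.3,239.6),.077);b=onz("scene",(208.5,260.2),.077);print(a,b,np.linalg.norm(a-b))
print(tri((208.5,260.2),(208.2,184)))
```

```text
scene 0 [([179, 232, 16, 20, 165], [188.4, 240.7]), ([190, 254, 7, 7, 30], [193.5, 257.3])]
scene 6 [([170, 232, 22, 13, 44], [179.8, 237.5]), ([203, 256, 12, 26, 196], [209.9, 267.4])]
top 0 [([207, 140, 12, 7, 59], [212.8, 142.9])]
top 6 [([202, 178, 15, 15, 133], [209.2, 184.6])]
[0.77174964 0.15330334 0.077     ] [0.71637046 0.15803076 0.077     ] 0.05558058597769327
(array([0.70910214, 0.15924435, 0.08382717]), np.float64(0.005525228816251259))
```

Run:
```python
from h import *
L=[]
for n,k,x,y in(("scene",0,189,245),("scene",6,209,266),("top",0,214,148),("top",6,209,186)):
    i=cv2.imread(f"pics/{n}{k}.png")[y-20:y+20,x-20:x+20];L.append(cv2.resize(i,(300,300),interpolation=cv2.INTER_NEAREST))
cv2.imwrite("pics/kn.png",np.vstack([np.hstack(L[:2]),np.hstack(L[2:])]))
O=np.array([.771,.1525]);u=np.array([np.cos(-.0885),np.sin(-.0885)])
for d in(0,.05,.055,.06):
    P=np.r_[O-d*u,.0785];print(d,proj("scene",P),proj("top",P))
```

```text
0 [189.81866473 239.00895424] [213.75698942 145.31846759]
0.05 [206.98923062 257.54975067] [209.53215741 175.92281962]
0.055 [208.75564802 259.45713017] [209.10539907 179.0142236 ]
0.06 [210.5313223  261.37450527] [208.67785485 182.11132048]
```

View pics/kn.png

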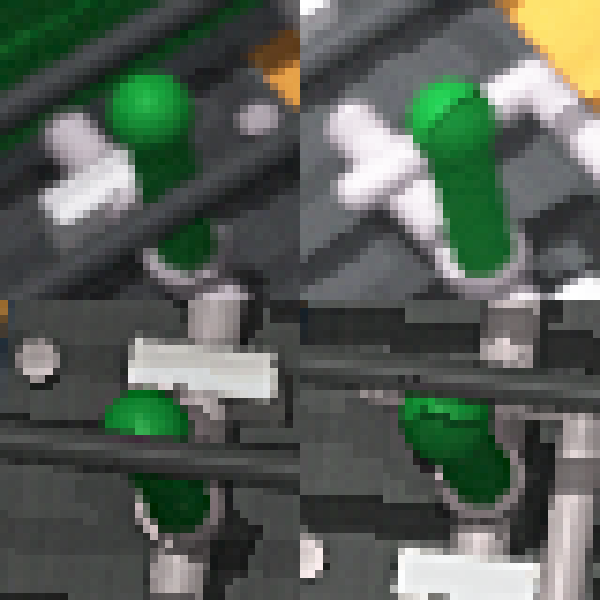

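The knob has travelled about 59–60 mm (scene ball (188.7,239.8)→(209.4,261.7), predicted shift (20.7,22.4) px for 60 mm), so it is at the stop. I disengage: forward, right, then back out.

```bash
python3 -m pendant '[[[5,0,0,0,0,0,1],[10,0,0,0,0,0,1],[14,0,0,0,0,0,1],[14,0,0,0,0,0,1],[14,15,0,0,0,0,1],[14,30,0,0,0,0,1],[14,45,0,0,0,0,1],[14,54,0,0,0,0,1],[14,54,0,0,0,0,1],[14,54,0,0,0,0,1]]]' 60; python3 s.py 7
python3 - <<'E'
import cv2,numpy as np
a=cv2.imread("pics/scene7.png")[170:320,80:260];b=cv2.imread("pics/top7.png")[90:240,130:310]
cv2.imwrite("pics/in7.png",np.hstack([cv2.resize(i,(400,333),interpolation=cv2.INTER_CUBIC) for i in(a,b)]))
E
```

```text
clock: 12.08
position: [0.5061, 0.0982, 0.2277]
ee_rot: [-3.138, 0.138, 0.0]
force: [0.1, -0.0, -1.5]
width: 0.263
t 12.075 pos [0.5061 0.0982 0.2277] F [ 0.09 -0.01 -1.47] w 0.263 j [-0.85  0.6   0.79  2.07 -0.65  0.73 -1.3 ]
[[ 9.962e-01 -8.770e-02 -1.000e-04]
 [-8.770e-02 -9.962e-01  4.000e-04]
 [-1.000e-04 -4.000e-04 -1.000e+00]]
```

View pics/in7.png

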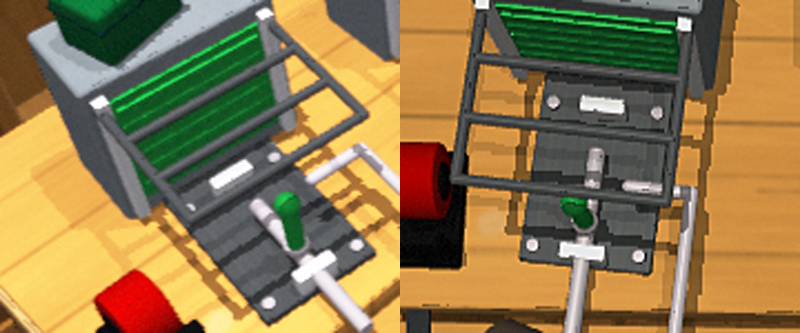

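The prong is clear of the post on the right, and the bolt stayed back. I back out and carry the rod over its old open spot.

```bash
python3 -m pendant '[[[-20,0,0,0,0,0,1],[-45,0,0,0,0,0,1],[-76,0,0,0,0,0,1],[-80,0,-10,0,0,0,1],[-80,30,-25,0,0,0,1],[-80,60,-30,0,0,-0.15,1],[-75,90,-30,0,0,-0.32,1],[-65,120,-30,0,0,-0.49,1],[-52,150,-30,0,0,-0.66,1],[-39,175,-30,0,0,-0.83,1],[-30,189,-30,0,0,-0.98,1],[-26,189,-30,0,0,-1.057,1],[-26,189,-30,0,0,-1.057,1],[-26,189,-30,0,0,-1.057,1]]]' 60; python3 s.py 8
```

```text
clock: 13.92
position: [0.4637, -0.088, 0.2579]
ee_rot: [2.781, 1.461, 0.0]
force: [-0.4, -0.1, -2.2]
width: 0.251
t 13.925 pos [ 0.4637 -0.088   0.2579] F [-0.38 -0.15 -2.24] w 0.251 j [-0.34  0.42  0.55  2.14 -0.35  0.67 -0.16]
[[ 5.676e-01  8.233e-01  2.000e-04]
 [ 8.233e-01 -5.676e-01 -1.000e-04]
 [ 0.000e+00  3.000e-04 -1.000e+00]]
```

View pics/top8.png

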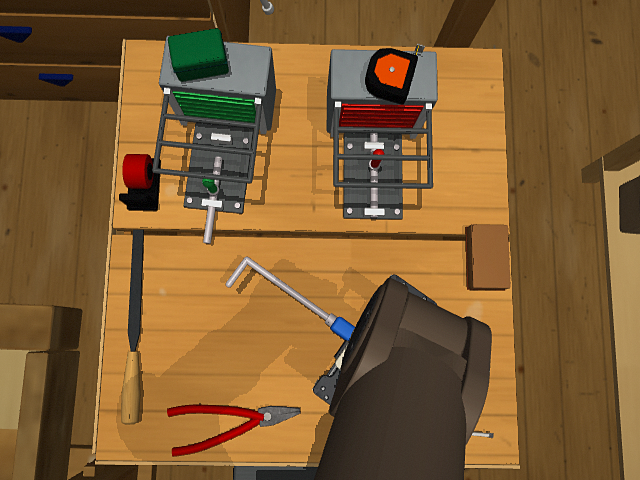

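View pics/scene8.png

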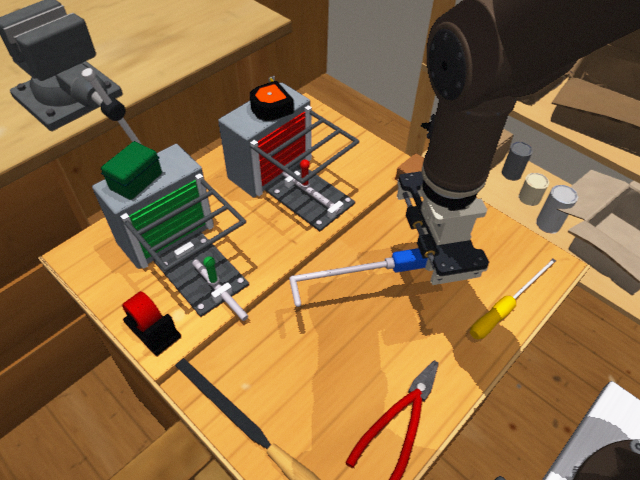

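The rod is above open top, the green bolt stays drawn (knob top (210,185)), and red is unchanged. I lower it gently, 20 mm nearer the robot.

```bash
python3 -m pendant '[[[-6,-8,15,0,0,0,1],[-11,-16,30,0,0,0,1],[-11,-16,45,0,0,0,1],[-11,-16,57,0,0,0,1],[-11,-16,65,0,0,0,1],[-11,-16,70,0,0,0,1],[-11,-16,72,0,0,0,1],[-11,-16,73,0,0,0,1],[-11,-16,73,0,0,0,1]]]' 60; python3 s.py 9
python3 - <<'E'
import cv2
cv2.imwrite("pics/l9.png",cv2.resize(cv2.imread("pics/scene9.png")[220:360,270:490],(790,503),interpolation=cv2.INTER_CUBIC))
E
```

```text
clock: 15.15
position: [0.4442, -0.0882, 0.1849]
ee_rot: [2.78, 1.463, 0.001]
force: [-0.2, 0.0, -2.1]
width: 0.257
t 15.15 pos [ 0.4442 -0.0882  0.1849] F [-0.16  0.05 -2.12] w 0.257 j [-0.24  0.53  0.42  2.23 -0.47  0.47 -0.05]
[[ 5.663e-01  8.242e-01  4.000e-04]
 [ 8.242e-01 -5.663e-01  1.000e-04]
 [ 2.000e-04  3.000e-04 -1.000e+00]]
```

View pics/l9.png

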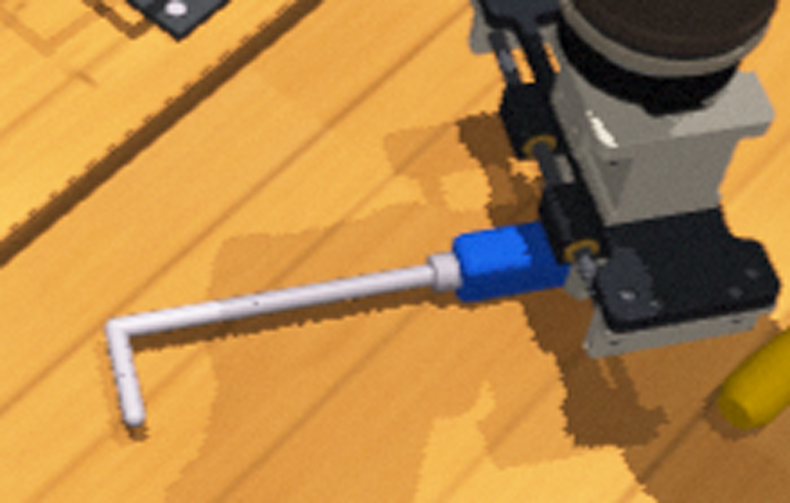

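Just above the surface, with no contact yet. I lower the last 2 mm and check the force.

```bash
python3 -m pendant '[[[0,0,1,0,0,0,1],[0,0,2,0,0,0,1],[0,0,2,0,0,0,1]]]' 60; python3 -m pendant '[[[0,0,0.7,0,0,0,1],[0,0,0.7,0,0,0,1]]]' 60
```

```text
clock: 15.62
position: [0.4441, -0.0882, 0.1827]
ee_rot: [-2.78, -1.463, -0.0]
force: [-0.2, 0.2, -0.4]
width: 0.257
clock: 15.88
position: [0.4441, -0.0883, 0.1826]
ee_rot: [-2.78, -1.462, -0.001]
force: [-3.1, 0.5, 13.2]
width: 0.257
```

Firm contact. I ease off slightly, open, then rise straight up.

```bash
python3 -m pendant '[[[0,0,-0.6,0,0,0,1],[0,0,-0.6,0,0,0,1],[0,0,-0.6,0,0,0,0.2],[0,0,-0.6,0,0,0,-0.2],[0,0,-0.6,0,0,0,-0.2],[0,0,-0.6,0,0,0,-0.2],[0,0,-0.6,0,0,0,-0.2],[0,0,-0.6,0,0,0,-0.2]]]' 20; python3 s.py
```

```text
clock: 16.88
position: [0.4441, -0.0882, 0.1826]
ee_rot: [-2.78, -1.463, -0.0]
force: [-0.3, -1.0, 0.1]
width: 0.596
t 16.875 pos [ 0.4441 -0.0882  0.1826] F [-0.3  -1.04  0.1 ] w 0.596 j [-0.24  0.53  0.42  2.23 -0.47  0.47 -0.04]
[[ 5.664e-01  8.241e-01  0.000e+00]
 [ 8.241e-01 -5.664e-01  1.000e-04]
 [ 0.000e+00 -0.000e+00 -1.000e+00]]
```

```bash
python3 -m pendant '[[[0,0,-15,0,0,0,-0.2],[0,0,-50,0,0,0,-0.2],[0,0,-100,0,0,0,-0.2],[0,0,-150,0,0,0,-0.2],[-40,30,-200,0,0,0,-0.2],[-80,60,-220,0,0,0,-0.2],[-120,80,-220,0,0,0,-0.2],[-160,100,-220,0,0,0,-0.2],[-160,100,-220,0,0,0,-0.2],[-160,100,-220,0,0,0,-0.2]]]' 20; python3 s.py 10
```

```text
clock: 18.12
position: [0.4356, -0.2764, 0.403]
ee_rot: [-2.78, -1.462, -0.0]
force: [0.5, 0.5, -0.1]
width: 0.602
t 18.125 pos [ 0.4356 -0.2764  0.403 ] F [ 0.45  0.47 -0.08] w 0.602 j [-0.12  0.3   0.75  1.88 -0.23  1.05  0.12]
[[ 5.669e-01  8.238e-01  0.000e+00]
 [ 8.238e-01 -5.669e-01  6.000e-04]
 [ 5.000e-04 -3.000e-04 -1.000e+00]]
```

View pics/top10.png

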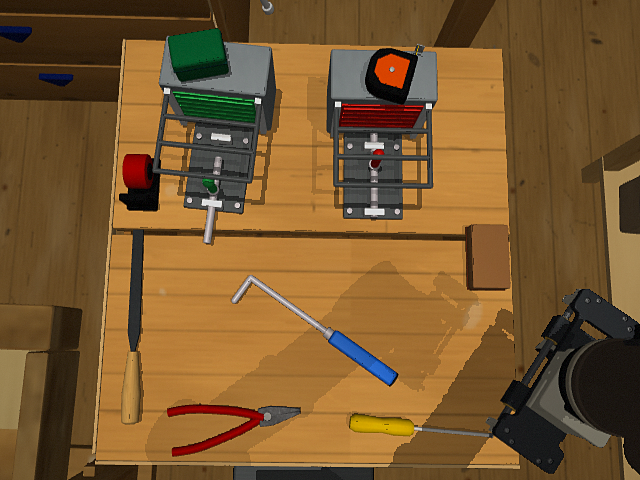

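View pics/scene10.png

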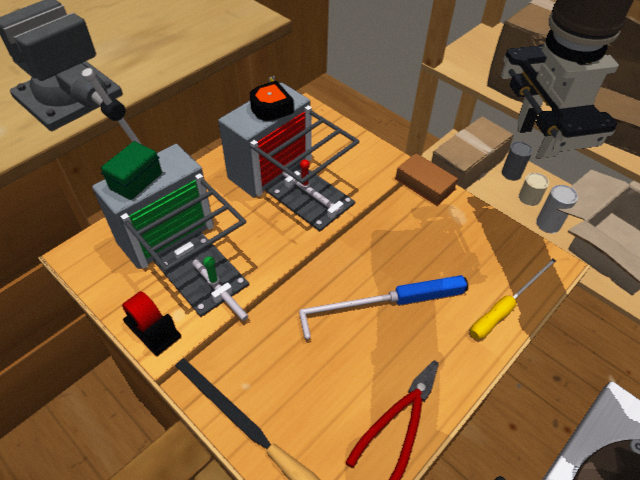

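The rod lies flat on the open top (handle top (362,357)), the arm is clear, and the knob is drawn (210,185). One last numeric check of both knobs.

Run:
```python
from h import *
L=[]
for n,k,x,y in(("scene",6,209,266),("scene",10,209,266),("top",6,209,186),("top",10,209,186)):
    i=cv2.imread(f"pics/{n}{k}.png")[y-20:y+20,x-20:x+20];L.append(cv2.resize(i,(300,300),interpolation=cv2.INTER_NEAREST))
cv2.imwrite("pics/kn2.png",np.vstack([np.hstack(L[:2]),np.hstack(L[2:])]))
for n,(x,y) in(("scene",(304,163)),("top",(378,152))):
    a,b=[cv2.imread(f"pics/{n}{k}.png")[y-12:y+12,x-12:x+12].astype(int) for k in(0,10)];print("red diff",n,abs(a-b).mean())
```

```text
red diff scene 3.886574074074074
red diff top 3.7314814814814814
```

View pics/kn2.png

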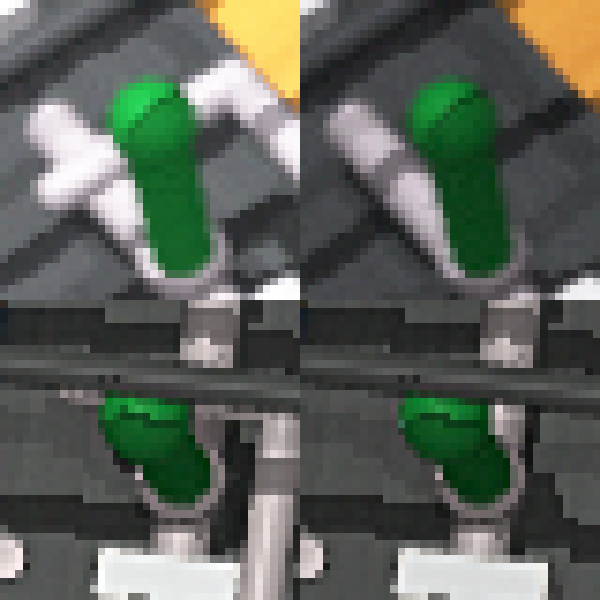

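The green knob hasn't moved since the stop, and the red one is unchanged apart from image noise. Handing in.

```bash
python3 -c "
from cell import arm
print(arm.sign_off())"
```

```text
the job is handed in; nothing more can be done
None
```

The green bolt is drawn back to its stop, and the rod is lying on the open cabinet top clear of both lockers. I handed the job in at about 18 s; sign-off gives no verdict.

**Pulling the bolt:** I gripped the rod by its handle, went in under the guard to the right of the green post and slid the prong behind it. I pulled until the wrist force rose to 14 N with the tool barely moving. I then backed the hook out without touching the post.

**Setting the rod down:** I lowered it until it touched the surface, which pressed at 13 N. I eased off, opened the fingers and moved the arm clear.

**Last checks:**
- **Green bolt:** the knob moved 59–60 mm in the scene view and had not shifted since reaching the stop.
- **Red bolt:** its knob looks the same before and after, apart from image noise.
- **Rod:** it lies flat on the open top, well short of both lockers.
- **Disagreement:** a first rough check from hand-read pixels gave only 55.6 mm of travel, and its two-view position was 5.5 mm apart because a guard bar partly hid the ball. A closer reading gave 59–60 mm, which fits the rise in force at the stop.

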